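Eject the plug carrier and trap it

ROBOT

A 6-joint arm with a two-finger parallel gripper is mounted at the origin on the work surface. World frame = base frame: x ahead of the robot, y to its left, z up, the work surface at z = 0. Lengths are in m, angles in rad, forces in N, time in s.
With the tool pointing down it reaches from about 0.35 to 0.8 m from the base axis. Payload 7.3 kg.
Tool frame: the origin (TCP) lies at the very end of the fingers, on their centre line; the grasp point (between the pads) lies 19 mm behind it; z points along the fingers, y is the line along which they close (so a half turn about z gives the same grasp; the last joint's range is limited). The gripper opens to 85 mm and grips with 20 to 120 N. Pads are 22 mm wide; open, the fingers measure 114 mm over their backs; the gripper's body (76 mm by 85 mm) begins 54 mm behind the grasp point. The pads swing forward as they close: fully open they stand 13 mm farther back than shut.
Start: joints at [1.011, 0.342, 1.524, -0, 1.275, -0.146], TCP at [0.211, 0.481, 0.201] pointing down, gripper open.
Joint ranges: [-2.53, 2.53], [-0.77, 2.02], [0.04, 2.7], [-1, 4.14], [0.28, 2.66], [-3.11, 3.11]. Speed limits (rad/s): [2.57, 2.57, 3.14, 3.14, 3.14, 3.14].

INTERFACE

Orientations are given as [roll, pitch, yaw] about the fixed x, y, z axes, in that order (R = Rz(yaw) Ry(pitch) Rx(roll)).
In Python, from bench import robot, optics gives the robot as it stands. The module is installed in compiled form; this text tells all that it offers.
- The arm moves only by the tool move_arm, never from a script. Its argument "targets" is text: rows parted by semicolons, each of 7 numbers parted by spaces: the shift along the tool's x, y, z in mm, then the turn, a rotation vector about the tool's x, y, z in degrees, then the closure in counts, from 0 (fully open) to 255 (shut). In form: tx ty tz wx wy wz grip; .... A call has 1 to 8 rows; each row shifts and turns the commanded pose from where the row before left it, along the tool's axes as they then stand; what a row does not reach is not made up. A row lasts 1/8 s, in which the tool goes at most 62.5 mm and 10.7 degrees, less where a joint would pass 70% of its speed; a pose out of reach is approached as far as the arm can. A call is refused whole if a number of a shift passes 62.5 or a number of a turn 10.7, either way. A call with a gripper value outside its range is refused whole. The fingers move at their own pace and stop on an object; "squeeze" is the grip in N (left out, the last holds). Time passes only in rows, so rows that do not move let the fingers close. It gives the time, the measured TCP pose, the force, the opening and the grip force at its end, in the units of the state.
- robot.state(): the state, without advancing time (a new reading comes with each control period).
- optics.get_image(name): name is "scene" or "top" or "wrist"; returns a dict with "img" (384x512x3 uint8, blue, green, red), "mtx" (3x3 intrinsics, pixels), "D" ([k1, k2, p1, p2, k3] as OpenCV has them; the pictures are not rectified), "T" (4x4, takes a point from camera to world coordinates). Camera axes: x right, y down, z forward; pixel columns grow to the right and rows downward; lengths in m; the calibration is good to about 2 mm. A picture is of the moment at which its call begins. There is no depth.
- robot.hand_in(): hands the job in; it is judged then, once.
The state is a dict: "time": time; "joint_positions": joint angles; "joint_vel": joint speeds; "tau": joint torques, N m; "tcp_pos": TCP position; "tcp_rot": TCP orientation; "force": force on the tool from outside, world axes, zero at the start; "torque": the same for the moment, N m; "grip_width": finger opening in m; "grasp_force": force on a finger pad.
Only numpy, scipy, OpenCV 4.12 (cv2) and the standard library are available. Lean on these libraries where they do the work, as an engineer would, in place of code of your own. Each camera call takes 0.05 s, during which the arm holds its last target. There are 200 camera calls.

TASK

Press the orange key of the spring ejector right down with one finger, and with the other finger in its path stop the blue plug carrier that the spring pushes out, before it slides off the open end of the channel. Keep the key down and finish holding like that, the carrier out by half its length or more but resting still against the finger, with well over half of it on the channel, ready for me to take; do not lift or tip the carrier, and leave everything else on the table alone.

Things in the scene. Friction and masses are not known exactly. Their poses are not given: they have to be found in the camera images.
- ejector: Spring ejector, fixed: beech base 24 mm high with a steel-floored channel on top. Origin on the table (z=0) under the channel's centre line; x runs along the channel, y towards the key, z up. Base spans x -45 to +85, y -35 to +87 mm. Two guide rails beside the channel top out at 30 mm above the table; behind x = +57 mm metal cheeks and a wall reach 48 mm. Its place varies, yaw within 0.5 rad.
- channel_end (a point): Middle of the channel floor's open front edge: ejector x -45, y 0, 24 mm above the table. Beyond it the carrier would drop off to the table.
- spring_tube (a point): Where the steel spring tube (18 mm thick, 80 mm long to +x, 33 mm above the table) meets the ejector's back wall, x +85 mm. Its sprung plate pushes the carrier towards ejector -x with about 4 N, damped to 2 to 5 cm/s, as far as 80 mm if nothing stops it.
- key (a joint): Orange key: how far it is pressed straight down, 0 = up, 0.010 m = fully down. Sprung: 3 N at the top, 7 N at the bottom, plus a few N of rubbing while the carrier leans on its stop; it rises when let go. The carrier comes free once the key is about 6 mm down; keep it 7 mm down or more.
- key_top (a point): Centre of the orange key's flat top, 83 mm (along the channel) x 28 mm, at ejector x -1.5, y +58 mm: it spans x -43 to +40, y +44 to +72 mm. 46 mm above the table when up, 36 mm when fully down; a fingertip as low as that is 12 mm above the channel floor, clear of the rails, and 14 mm below the carrier's top.
- stop_top (a point): Top of the steel stop in the channel, ejector x +4, y 0, in front of the carrier: 6 mm thick, 24 mm wide, standing 6 mm above the floor. It moves with the key: pressed, it sinks below the floor and frees the carrier; let up again, it would jam under the carrier.
- carrier: Plug carrier: loose blue block 44 (along the channel) x 32 x 26 mm, 70 to 140 g, with a chrome end plug (14 mm across) showing 4 mm out of its top. Origin at the centre of its underside, axes as the ejector's. It starts at ejector x +30, y 0, 24 mm above the table (front face at x +8 mm, top at 50 mm), slides to ejector -x and drops off when its origin passes x -45 mm.
- barrel_stand: Bystander: beech stand 50 x 170 x 32 mm with five upright grey barrels, 138 mm high in all. Origin: centre of underside.
- tin: Bystander: round blue enamel tin with a pale top, 72 mm across, 55 mm high. Origin: centre of underside.
- cap: Bystander: translucent orange cap, 22 mm across, 42 mm high, standing. Origin: centre of underside.
- clutch: Bystander: dark steel clutch housing, 22 mm across, 44 mm high, standing. Origin: centre of underside.
- spare_plug: Bystander: loose chrome end plug, 24 mm across, 22 mm high, standing on the table. Origin: centre of underside.
- driver: Bystander: screwdriver, 150 mm long, lying on the table along its x axis, about 30 mm high.
Not all that is in view belongs to the job. Of the things that look like the carrier, the smallest one is meant.

How it is judged:
By the outcome, as a careful person would: the job done as asked, in the order asked, and still so for the second after the job is handed in, while the arm keeps its last pose, push and grip.
It also fails if it takes over 40 s, if anything falls off the work surface, if the arm or the gripper's body presses on something with over 40 N, if the wrist force passes 120 N, or if a joint passes its speed limit or range.

## Working session

There is one attempt and no reset: what is moved stays moved. The work goes in short steps, Python scripts to look and compute and a tool call to move; the robot and the scene stay as the last step left them, time stands still between calls to the robot, and variables do not carry over. Pictures are saved under pics/ and viewed, at most 10 in all, crops included, and the job is handed in when it is done.

Besides the shell and the picture viewer there is one more tool, called after "Emit:" as name(argument=value, ...), one argument or row to a line, values as JSON. move_arm: Moves the arm, as the interface text tells. Its arguments: {"type":"object","properties":{"targets":{"type":"string"},"squeeze":{"type":"number"}},"required":["targets"]}

```bash
mkdir -p pics; python3 - <<'E'
from bench import robot, optics
import cv2, numpy as np, pickle
ims={n:optics.get_image(n) for n in("scene","top")}
pickle.dump(ims,open("a.pkl","wb"))
for n in ims: cv2.imwrite(f"pics/{n}1.png",ims[n]["img"]); print(n,ims[n]["T"].round(3).tolist(),ims[n]["mtx"].round(1).tolist(),ims[n]["D"])
print(robot.state())
E
```

```text
scene [[-0.806, 0.386, -0.449, 0.967], [0.592, 0.497, -0.635, 0.628], [-0.022, -0.777, -0.629, 0.686], [0.0, 0.0, 0.0, 1.0]] [[402.4, 0.0, 253.5], [0.0, 402.4, 186.6], [0.0, 0.0, 1.0]] [-0.11196244  0.          0.          0.          0.        ]
top [[-0.008, -0.995, 0.101, 0.413], [-1.0, 0.007, -0.004, -0.002], [0.003, -0.101, -0.995, 1.023], [0.0, 0.0, 0.0, 1.0]] [[352.9, 0.0, 257.8], [0.0, 352.9, 202.4], [0.0, 0.0, 1.0]] [-0.10069854  0.          0.          0.          0.        ]
{'time': 0.1, 'joint_positions': array([ 1.01101030e+00,  3.42687065e-01,  1.52489753e+00, -2.10387836e-05,
        1.27539848e+00, -1.45989337e-01]), 'joint_vel': array([-0.00010898, -0.00192591, -0.0037969 , -0.00060449, -0.00133989,
       -0.00016536]), 'tau': array([ 1.02962753e-03, -4.34449911e+01, -2.46490359e+01, -1.94203199e-04,
        4.66908590e-03, -3.88574847e-06]), 'tcp_pos': array([0.21086873, 0.48036589, 0.19988619]), 'tcp_rot': array([-3.14021410e+00, -1.82361170e-04,  2.72780197e+00]), 'force': array([ 0.48354166,  0.61922569, -0.06299618]), 'torque': array([ 0.01957998,  0.00278953, -0.04197589]), 'grasp_force': 0.0, 'grip_width': 0.08558823863625654}
```

View pics/top1.png

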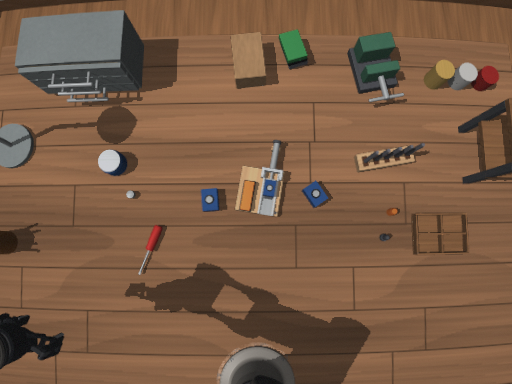

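View pics/scene1.png

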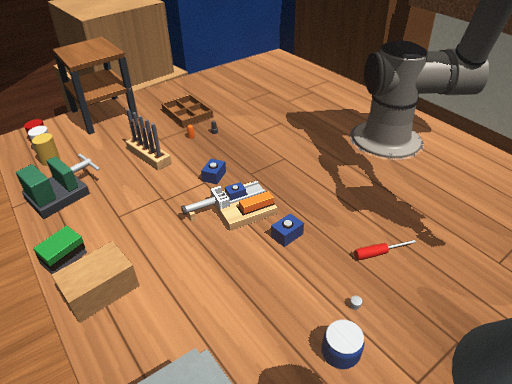

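The top view shows the ejector near (262,190): orange key at (247,195), blue carrier at (269,188), spring tube at (277,155). Two larger decoy blocks stand at (209,200) and (315,193). The scene view agrees. Next is a coarse pose from the key and carrier tops.

```bash
cat >h.py <<'E'
import cv2, numpy as np
def ray(im,uv,z):
    p=cv2.undistortPoints(np.float64(uv).reshape(-1,1,2),im["mtx"],im["D"]).reshape(-1,2)
    d=np.c_[p,np.ones(len(p))]@im["T"][:3,:3].T; o=im["T"][:3,3]
    return o+d*((z-o[2])/d[:,2])[:,None]
def mask(im,kind):
    h=cv2.cvtColor(im["img"],cv2.COLOR_BGR2HSV)
    r={"orange":((7,190,140),(16,255,255)),"blue":((100,120,40),(130,255,255))}[kind]
    return cv2.inRange(h,*r)
def blobs(m,amin=30):
    c,_=cv2.findContours(m,cv2.RETR_EXTERNAL,cv2.CHAIN_APPROX_NONE)
    return sorted([k for k in c if cv2.contourArea(k)>amin],key=cv2.contourArea,reverse=True)
def rect(im,c,z):
    P=ray(im,c.reshape(-1,2),z)[:,:2]*1000
    return cv2.minAreaRect(P.astype(np.float32))
E
python3 - <<'E'
import pickle; from h import *
ims=pickle.load(open("a.pkl","rb"))
for n in ims:
  for k,z in(("orange",.046),("blue",.05)):
    for c in blobs(mask(ims[n],k))[:6]:
      r=rect(ims[n],c,z); print(n,k,cv2.boundingRect(c),np.round(r[0],1),np.round(r[1],1),round(r[2],1))
E
```

```text
scene orange (243, 192, 31, 21) [538.1  33.7] [43.6 87. ] 81.0
scene orange (187, 125, 8, 13) [ 501.3 -358.3] [76.4 16.8] 67.5
scene blue (162, 0, 133, 74) [  -90.4 -1206. ] [1189.3  853.2] 49.0
scene blue (272, 214, 32, 22) [532.6 141.2] [59.4 43.7] 4.5
scene blue (202, 159, 24, 25) [ 556.9 -134.9] [95.7 62.7] 33.4
scene blue (330, 343, 34, 25) [652.1 448.5] [38.4 58.6] 60.9
scene blue (225, 182, 21, 12) [554.  -35.3] [38.6 43.6] 79.1
top blue (303, 181, 25, 26) [ 535.  -164.2] [59.1 47.2] 33.8
top blue (202, 189, 17, 22) [521.1 127.1] [58.9 44.5] 0.5
top blue (263, 180, 13, 17) [552.5 -37.9] [28.9 43.9] 80.0
top blue (109, 154, 18, 21) [619.1 387.4] [35.5 62.4] 63.7
```

Emit:
move_arm(
  targets="-45 -32 0 0 0 0 0;-45 -32 0 0 0 0 0;-45 -32 0 0 0 0 0;-45 -32 0 0 0 0 0;-45 -32 0 0 0 0 0;-45 -32 0 0 0 0 0;-45 -32 0 0 0 0 0;-45 -32 0 0 0 0 0",
)

```text
time: 1.1
tcp_pos: [0.4383, 0.0999, 0.2004]
tcp_rot: [3.141, -0.0, 2.728]
force: [0.9, 1.2, 0.5]
grip_width: 0.0858
grasp_force: 0.0
```

Emit:
move_arm(
  targets="-45 -32 0 0 0 0 60;-45 -32 0 0 0 0 100;0 0 0 0 0 -7 110;0 0 0 0 0 -7 110;0 0 0 0 0 0 110;0 0 0 0 0 0 110",
)

```text
time: 1.85
tcp_pos: [0.4943, 0.0069, 0.2004]
tcp_rot: [3.142, -0.0, 2.97]
force: [-0.8, 0.0, -0.5]
grip_width: 0.0489
grasp_force: 0.0
```

```bash
python3 - <<'E'
from bench import robot, optics
import cv2, pickle
ims={n:optics.get_image(n) for n in("wrist","top")}
pickle.dump(ims,open("b.pkl","wb"))
cv2.imwrite("pics/wrist1.png",ims["wrist"]["img"])
s=robot.state();print(s['time'],s['tcp_pos'],s['tcp_rot'],s['grip_width'],s['force'])
print(ims["wrist"]["T"].round(3))
E
```

```text
1.95 [0.49432267 0.00697664 0.20046889] [ 3.14152904e+00 -9.47217523e-05  2.97102762e+00] 0.04835560197017479 [ 0.40351828 -0.01120163 -0.17122265]
[[ 0.171  0.935  0.311  0.414]
 [ 0.985 -0.162 -0.054  0.02 ]
 [-0.     0.315 -0.949  0.373]
 [ 0.     0.     0.     1.   ]]
```

View pics/wrist1.png

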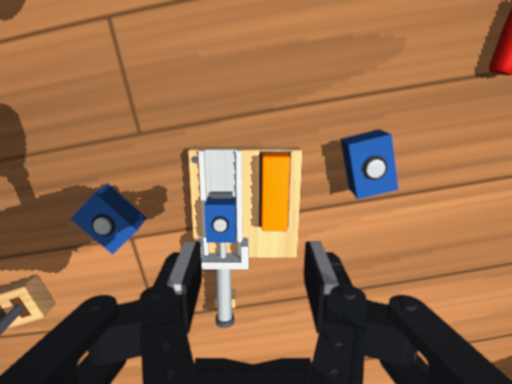

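The wrist view shows the key's top at (276,192), the carrier at (220,215) with its plug at (220,225), and the channel's open end at (221,150). The fingers lie beyond them at (185,265) and (318,265). Next is an accurate measurement.

```bash
cat >>h.py <<'E'
def measure(im):
    # key top: bright orange; carrier top: bright blue nearest image centre column
    h=cv2.cvtColor(im["img"],cv2.COLOR_BGR2HSV)
    V=h[...,2]; mo=mask(im,"orange")
    o=blobs(cv2.inRange(h,(8,180,200),(22,255,255)),100)[0]
    r=rect(im,o,.046); print("key",np.round(r[0],1),np.round(r[1],1),round(r[2],1), cv2.boundingRect(o))
    a=np.radians(r[2]); a=(a+np.pi/4)%(np.pi/2)-np.pi/4
    for c in blobs(mask(im,"blue"),100)[:4]:
        q=rect(im,c,.05); print("blue",np.round(q[0],1),np.round(q[1],1),round(q[2],1),cv2.boundingRect(c))
    return np.array(r[0]),a
E
python3 - <<'E'
import pickle; from h import *
ims=pickle.load(open("b.pkl","rb")); im=ims["wrist"]
k,a=measure(im); R=np.array([[np.cos(a),-np.sin(a)],[np.sin(a),np.cos(a)]])
o=k-R@[-1.5,58]; print("yaw",a,"origin",o,"carrier exp",o+R@[30,0],"target(-32,29)",o+R@[-32,29])
h=cv2.cvtColor(im["img"],cv2.COLOR_BGR2HSV)
print(h[160:240:8,276].tolist()); print(h[185:250:5,210].tolist())
print("plug",ray(im,[(220,225)],.054)*1000)
# base front corners z=24 & channel end pixel guess
print(ray(im,[(221,150)],.024)*1000, "exp",o+R@[-45,0])
E
```

```text
key [531.2  23.6] [27.2 81.2] 80.0 (262, 156, 28, 75)
blue [514.9 121.9] [64.5 47.9] 4.7 (342, 131, 55, 68)
blue [ 526.9 -154.4] [57.5 59.5] 33.7 (72, 185, 73, 68)
blue [548.4 -38. ] [31.7 50.4] 79.2 (205, 198, 31, 45)
yaw -0.17446248458860047 origin [522.62877539 -33.82898191] carrier exp [552.17337487 -39.03634611] target(-32,29) [4.96148321e+02 2.85319398e-01]
[[19, 238, 251], [19, 242, 251], [20, 244, 251], [20, 255, 251], [20, 251, 251], [19, 248, 251], [20, 250, 251], [20, 255, 251], [20, 250, 251], [23, 103, 250]]
[[90, 5, 220], [99, 8, 214], [109, 19, 107], [108, 189, 89], [108, 191, 163], [108, 191, 182], [108, 191, 183], [108, 192, 179], [108, 189, 165], [108, 194, 180], [108, 192, 178], [108, 192, 178], [21, 107, 249]]
plug [[552.00889515 -38.32920963  54.        ]]
[[480.02882692 -25.29716819  24.        ]] exp [478.31187618 -26.01793561]
```

Emit:
move_arm(
  targets="-3 -6 20 0 0 -0.2 110;0 0 40 0 0 0 110;0 0 40 0 0 0 110;0 0 35 0 0 0 110;0 0 0 0 0 0 110;0 0 0 0 0 0 110",
)

```text
time: 2.7
tcp_pos: [0.4973, 0.0004, 0.0667]
tcp_rot: [3.141, 0.002, 2.975]
force: [-0.2, 0.0, 0.0]
grip_width: 0.0485
grasp_force: 0.0
```

```bash
python3 - <<'E'
from bench import robot, optics
import cv2, pickle, numpy as np
ims={n:optics.get_image(n) for n in("wrist","scene")}
pickle.dump(ims,open("c.pkl","wb"))
c=cv2.resize(ims["scene"]["img"][150:250,170:330],None,fx=4,fy=4,interpolation=cv2.INTER_CUBIC)
w=ims["wrist"]["img"]
cv2.imwrite("pics/c1.png",w); cv2.imwrite("pics/c2.png",c)
s=robot.state();print(s['time'],s['tcp_pos'],s['tcp_rot'],s['grip_width'],s['force'])
E
```

```text
2.8 [4.97610801e-01 2.60302030e-04 6.71566029e-02] [3.14148075 0.00323236 2.97553146] 0.04831516054561627 [-0.74338678 -0.32929744  0.40083166]
```

View pics/c1.png

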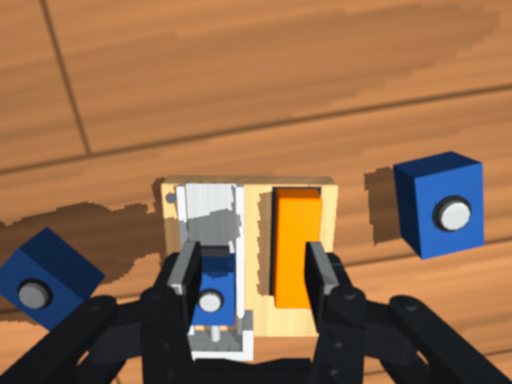

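View pics/c2.png

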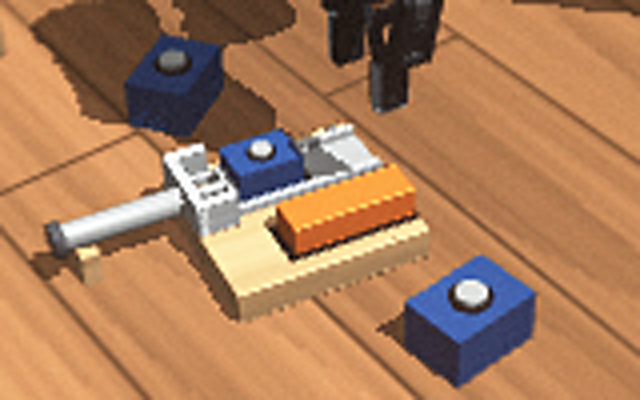

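The wrist view shows finger ends near (190,245) and (318,245) on either side of the carrier (208,300) and key (298,245). In the scene crop the tips hang at crop (390,105) and (350,55). I'll check those tips against the prediction.

```bash
python3 - <<'E'
import pickle; from h import *
ims=pickle.load(open("c.pkl","rb"))
tcp=np.array([497.6,.3,67.2]);y=2.9755;tx=np.array([np.cos(y),np.sin(y),0]);ty=np.array([np.sin(y),-np.cos(y),0])
for n,im in ims.items():
  T=np.linalg.inv(im["T"])
  def pr(p): return cv2.projectPoints(np.float64([p])/1000,cv2.Rodrigues(T[:3,:3])[0],T[:3,3],im["mtx"],im["D"])[0].ravel().round(0)
  for s in(-1,1):
   for off in (24,38):
    for dz in (0,8): print(n,s,off,dz,[pr(tcp+tx*u+ty*s*off+[0,0,dz]).tolist() for u in(-11,11)])
a=-.1745;R=np.array([[np.cos(a),-np.sin(a)],[np.sin(a),np.cos(a)]])
print("TCP in ejector",R.T@(tcp[:2]-[522.6,-33.8]))
k,a=measure(ims["wrist"])
E
```

```text
wrist -1 24 0 [[212.0, 247.0], [211.0, 212.0]]
wrist -1 24 8 [[211.0, 254.0], [209.0, 217.0]]
wrist -1 38 0 [[188.0, 247.0], [186.0, 212.0]]
wrist -1 38 8 [[186.0, 254.0], [183.0, 217.0]]
wrist 1 24 0 [[296.0, 247.0], [297.0, 212.0]]
wrist 1 24 8 [[297.0, 254.0], [299.0, 217.0]]
wrist 1 38 0 [[320.0, 247.0], [322.0, 212.0]]
wrist 1 38 8 [[322.0, 254.0], [325.0, 217.0]]
scene -1 24 0 [[253.0, 178.0], [261.0, 175.0]]
scene -1 24 8 [[253.0, 175.0], [261.0, 173.0]]
scene -1 38 0 [[251.0, 175.0], [259.0, 172.0]]
scene -1 38 8 [[251.0, 172.0], [259.0, 170.0]]
scene 1 24 0 [[262.0, 188.0], [270.0, 186.0]]
scene 1 24 8 [[262.0, 186.0], [270.0, 183.0]]
scene 1 38 0 [[265.0, 192.0], [273.0, 189.0]]
scene 1 38 8 [[265.0, 189.0], [273.0, 186.0]]
TCP in ejector [-30.54063391  29.24174551]
key [531.   23.3] [26.7 81. ] 80.0 (275, 198, 47, 110)
blue [510.2 115.7] [67.5 52.3] 4.5 (395, 153, 89, 106)
blue [ 521.1 -146.2] [55.8 68.1] 33.2 (0, 228, 104, 103)
blue [545.5 -35.8] [30.4 57.3] 77.2 (190, 254, 45, 72)
```

```bash
python3 - <<'E'
import cv2,pickle,numpy as np
ims=pickle.load(open("c.pkl","rb"))
a=cv2.resize(ims["scene"]["img"][100:210,220:310],None,fx=4,fy=4,interpolation=cv2.INTER_CUBIC)
b=cv2.resize(ims["wrist"]["img"][200:370,160:350],(400,358))
g=lambda i:np.clip(255*(i/255.)**.5,0,255).astype(np.uint8)
o=np.zeros((440,760,3),np.uint8);o[:440,:360]=g(a);o[:358,360:]=g(b)
cv2.imwrite("pics/d.png",o)
E
```

```text
(no output)
```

View pics/d.png

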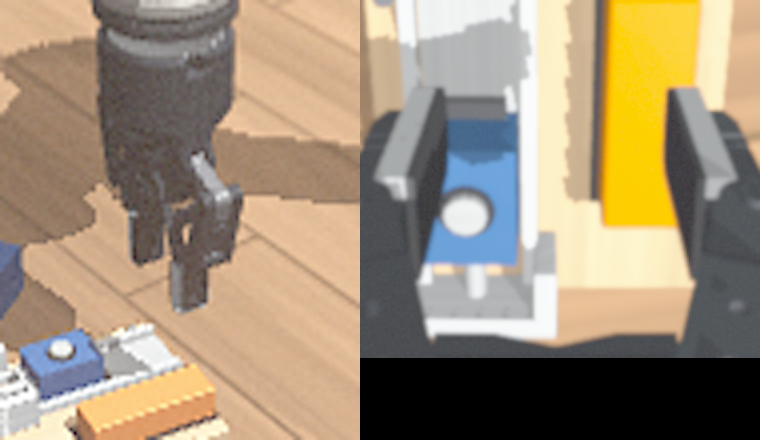

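The enlarged crops put the key-side fingertip bottom at scene (262–272,177), the other at scene (252–261,165). The wrist tip edges are near (194,242) and (318,242). All are higher than predicted, so I'll triangulate the tips.

```bash
python3 - <<'E'
import pickle; from h import *
ims=pickle.load(open("c.pkl","rb"))
def tri(ps,pw):
    Ps=[];pts=[]
    for n,p in(("scene",ps),("wrist",pw)):
        im=ims[n];Ps.append(np.linalg.inv(im["T"])[:3]);pts.append(cv2.undistortPoints(np.float64([[p]]),im["mtx"],im["D"]).reshape(2,1))
    X=cv2.triangulatePoints(Ps[0],Ps[1],pts[0],pts[1]).ravel();return (X[:3]/X[3]*1000).round(1)
# front-edge of tips (tool +x side = right side in scene)
print("key finger",tri((270,176.5),(324,242)), "stop finger",tri((259.5,165),(194,242)))
# apply: wrist ray of the tip edge at heights
for z in(.067,.075,.085,.095,.105): print(z,(ray(ims["wrist"],[(189,242),(199,242),(319,242),(330,242)],z)[:,:2]*1000).round(0).tolist(),(ray(ims["scene"],[(267.5,177),(256.5,165.5)],z)[:,:2]*1000).round(0).tolist())
print(ims["wrist"]["T"].round(3).tolist())
E
```

```text
key finger [494.8  32.5 100.9] stop finger [484.6 -26.1  97.7]
0.067 [[499.0, -38.0], [500.0, -32.0], [512.0, 36.0], [513.0, 42.0]] [[474.0, -6.0], [467.0, -63.0]]
0.075 [[495.0, -35.0], [496.0, -30.0], [507.0, 35.0], [508.0, 41.0]] [[481.0, 2.0], [473.0, -54.0]]
0.085 [[491.0, -33.0], [491.0, -27.0], [502.0, 34.0], [503.0, 39.0]] [[489.0, 12.0], [481.0, -43.0]]
0.095 [[486.0, -30.0], [487.0, -25.0], [496.0, 32.0], [497.0, 37.0]] [[497.0, 23.0], [490.0, -31.0]]
0.105 [[481.0, -27.0], [482.0, -22.0], [491.0, 31.0], [492.0, 36.0]] [[505.0, 33.0], [498.0, -20.0]]
[[0.166, 0.935, 0.313, 0.417], [0.986, -0.157, -0.053, 0.013], [-0.0, 0.317, -0.948, 0.239], [0.0, 0.0, 0.0, 1.0]]
```

Both views agree: the tips are in the right place sideways, but about 30 mm behind the nominal TCP. I'll descend in small steps and use force to find contact.

Emit:
move_arm(
  targets="1.5 0 6 0 0 0.5 110;0 0 6 0 0 0 110;0 0 4 0 0 0 110;0 0 0 0 0 0 110",
)

```text
time: 3.3
tcp_pos: [0.4946, 0.0007, 0.0491]
tcp_rot: [3.142, -0.001, 2.967]
force: [1.0, 0.4, -0.0]
grip_width: 0.048
grasp_force: 0.0
```

```bash
python3 - <<'E'
from bench import robot, optics
import cv2, pickle, numpy as np
ims={n:optics.get_image(n) for n in("wrist","scene")}
pickle.dump(ims,open("e.pkl","wb"))
a=cv2.resize(ims["scene"]["img"][120:230,220:310],None,fx=4,fy=4,interpolation=cv2.INTER_CUBIC)
b=cv2.resize(ims["wrist"]["img"][170:370,160:350],(400,421))
g=lambda i:np.clip(255*(i/255.)**.5,0,255).astype(np.uint8)
o=np.zeros((440,760,3),np.uint8);o[:440,:360]=g(a);o[:421,360:]=g(b)
cv2.imwrite("pics/e.png",o)
s=robot.state();print(s['time'],s['tcp_pos'],s['tcp_rot'],s['grip_width'],s['force'])
E
```

```text
3.4 [0.49494564 0.00062066 0.04944658] [ 3.14151635e+00 -9.72592132e-05  2.96693900e+00] 0.0485996682756757 [ 0.4738639  -0.12823866 -0.01567901]
```

View pics/e.png

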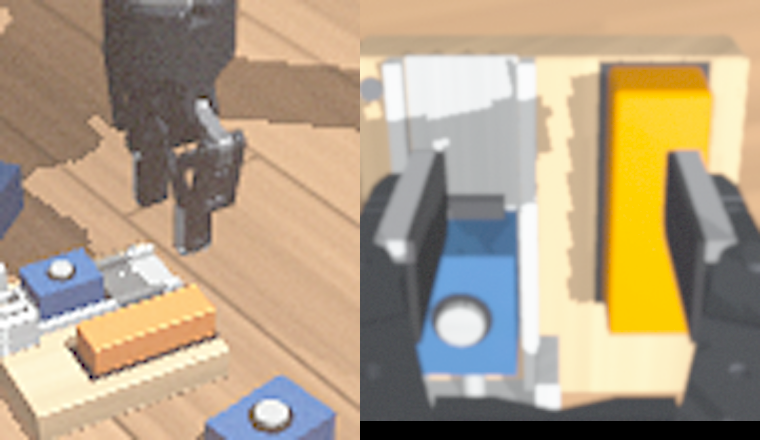

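The tips are still about 35 mm above the key, lined up with the key's front end and the channel. Going on down.

Emit:
move_arm(
  targets="0 0 8 0 0 0 110;0 0 8 0 0 0 110;0 0 5 0 0 0 110;0 0 0 0 0 0 110",
)

```text
time: 3.9
tcp_pos: [0.4945, 0.0007, 0.0279]
tcp_rot: [3.142, -0.001, 2.967]
force: [-0.2, -0.3, 0.3]
grip_width: 0.0483
grasp_force: 0.0
```

Emit:
move_arm(
  targets="0 0 2 0 0 0 110;0 0 2 0 0 0 110;0 0 2 0 0 0 110;0 0 0 0 0 0 110",
)

```text
time: 4.4
tcp_pos: [0.4948, 0.0006, 0.0224]
tcp_rot: [3.142, -0.0, 2.967]
force: [1.1, 0.3, 0.2]
grip_width: 0.0485
grasp_force: 0.0
```

Emit:
move_arm(
  targets="0 0 2 0 0 0 110;0 0 2 0 0 0 110;0 0 0 0 0 0 110",
)

```text
time: 4.78
tcp_pos: [0.4948, 0.0007, 0.0183]
tcp_rot: [3.142, -0.0, 2.967]
force: [0.6, 0.3, 0.3]
grip_width: 0.0484
grasp_force: 0.0
```

```bash
python3 - <<'E'
from bench import robot, optics
import cv2, pickle, numpy as np
ims={n:optics.get_image(n) for n in("wrist","scene")}
pickle.dump(ims,open("f.pkl","wb"))
a=cv2.resize(ims["scene"]["img"][120:230,220:310],None,fx=4,fy=4,interpolation=cv2.INTER_CUBIC)
b=cv2.resize(ims["wrist"]["img"][170:370,160:350],(400,421))
g=lambda i:np.clip(255*(i/255.)**.5,0,255).astype(np.uint8)
o=np.zeros((440,760,3),np.uint8);o[:440,:360]=g(a);o[:421,360:]=g(b)
cv2.imwrite("pics/f.png",o)
s=robot.state();print(s['time'],s['tcp_pos'],s['tcp_rot'],s['grip_width'],s['force'])
E
```

```text
4.875 [0.49491756 0.00060512 0.01846272] [ 3.14150861e+00 -3.22811249e-05  2.96685048e+00] 0.04864818146851227 [ 0.27011388  0.36462931 -0.37007283]
```

View pics/f.png

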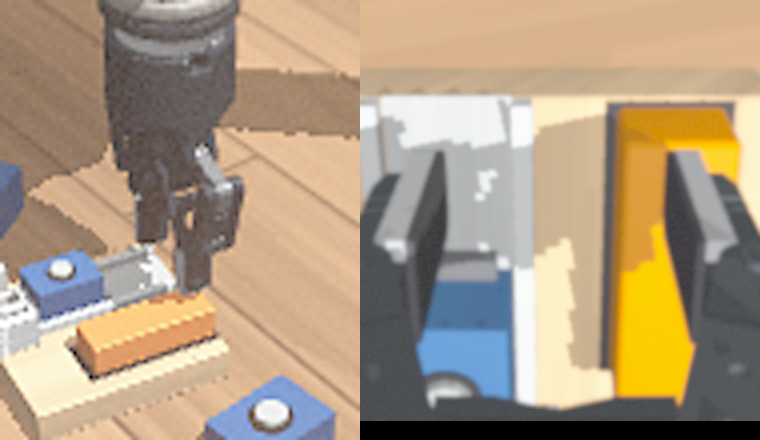

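The tip is now just above the key's top, at crop (195,290), and the stop finger is over the channel middle ahead of the carrier. Pressing gently.

Emit:
move_arm(
  targets="0 0 2 0 0 0 110;0 0 0 0 0 0 110",
)

```text
time: 5.12
tcp_pos: [0.4948, 0.0006, 0.0164]
tcp_rot: [3.142, -0.0, 2.967]
force: [0.4, -0.3, -0.0]
grip_width: 0.0489
grasp_force: 0.0
```

Emit:
move_arm(
  targets="0 0 2 0 0 0 110;0 0 0 0 0 0 110",
)

```text
time: 5.38
tcp_pos: [0.4948, 0.0007, 0.0143]
tcp_rot: [3.142, -0.0, 2.967]
force: [-0.5, -0.4, -0.1]
grip_width: 0.0487
grasp_force: 0.0
```

Emit:
move_arm(
  targets="0 0 2 0 0 0 110;0 0 0 0 0 0 110",
)

```text
time: 5.62
tcp_pos: [0.495, 0.0006, 0.0125]
tcp_rot: [3.142, 0.0, 2.967]
force: [0.0, 0.1, 0.3]
grip_width: 0.0485
grasp_force: 0.0
```

Emit:
move_arm(
  targets="0 0 2 0 0 0 110;0 0 0 0 0 0 110",
)

```text
time: 5.88
tcp_pos: [0.495, 0.0006, 0.0106]
tcp_rot: [3.141, 0.0, 2.967]
force: [-0.4, -0.3, 3.9]
grip_width: 0.0484
grasp_force: 1.6
```

Contact came at about 3.9 N with TCP z near 11 mm. Full travel is about 10 mm more.

Emit:
move_arm(
  targets="0 0 2 0 0 0 110;0 0 2 0 0 0 110;0 0 2 0 0 0 110;0 0 2 0 0 0 110;0 0 0 0 0 0 110",
)

```text
time: 6.5
tcp_pos: [0.495, 0.0007, 0.0027]
tcp_rot: [3.141, 0.0, 2.967]
force: [-0.5, 0.6, 6.9]
grip_width: 0.0489
grasp_force: 3.2
```

Emit:
move_arm(
  targets="0 0 1 0 0 0 110;0 0 1 0 0 0 110;0 0 0 0 0 0 110;0 0 0 0 0 0 110;0 0 0 0 0 0 110",
)

```text
time: 7.12
tcp_pos: [0.4951, 0.0008, 0.002]
tcp_rot: [3.141, 0.001, 2.967]
force: [-5.1, 0.8, 19.6]
grip_width: 0.0489
grasp_force: 10.6
```

Emit:
move_arm(
  targets="0 0 -0.3 0 0 0 110;0 0 0 0 0 0 110;0 0 0 0 0 0 110;0 0 0 0 0 0 110;0 0 0 0 0 0 110;0 0 0 0 0 0 110;0 0 0 0 0 0 110",
)

```text
time: 8.0
tcp_pos: [0.4951, 0.0008, 0.0021]
tcp_rot: [3.141, 0.001, 2.967]
force: [-4.8, 0.5, 17.5]
grip_width: 0.0486
grasp_force: 9.8
```

```bash
python3 - <<'E'
from bench import robot, optics
import cv2, pickle, numpy as np
from h import *
ims={n:optics.get_image(n) for n in("wrist","scene","top")}
a=cv2.resize(ims["scene"]["img"][130:230,220:310],None,fx=4,fy=4,interpolation=cv2.INTER_CUBIC)
b=cv2.resize(ims["wrist"]["img"][170:370,160:350],(400,421))
g=lambda i:np.clip(255*(i/255.)**.5,0,255).astype(np.uint8)
o=np.zeros((440,760,3),np.uint8);o[:400,:360]=g(a);o[:421,360:]=g(b)
cv2.imwrite("pics/g.png",o)
a=-.1745;R=np.array([[np.cos(a),-np.sin(a)],[np.sin(a),np.cos(a)]])
for n in("wrist","scene","top"):
  for c in blobs(mask(ims[n],"blue"),30)[:6]:
    r=rect(ims[n],c,.05);e=R.T@(np.array(r[0])-[522.6,-33.8])
    if abs(e[1])<30: print(n,"carrier ej",e.round(1),np.round(r[1],1))
s=robot.state();print(s['time'],s['tcp_pos'],s['tcp_rot'],s['grip_width'],s['force'])
E
```

```text
wrist carrier ej [-10.8   9.3] [18.2 55.1]
scene carrier ej [11.  13.2] [48.5 26.5]
8.15 [0.4950637  0.00076155 0.00207178] [3.14117140e+00 9.00455595e-04 2.96657508e+00] 0.04840275789854746 [-4.66501561  0.5824008  16.59160772]
```

View pics/g.png

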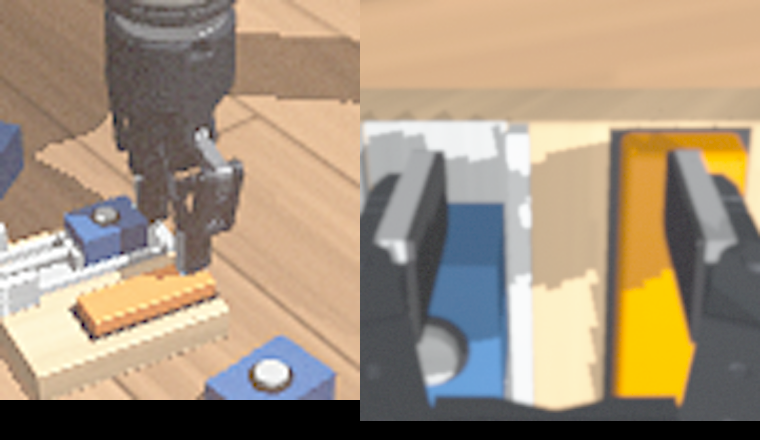

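The scene crop shows the key down and the carrier out against the stop finger, plug at crop (105,214). In the wrist view it sits flat in the channel. The force holds steady at −4.7 N along x, which matches the spring. One check of the carrier's position before handing in.

```bash
python3 - <<'E'
from bench import robot, optics
from h import *
im=optics.get_image("scene")
p=ray(im,[(246.2,183.5)],.054)[0,:2]*1000
a=-.1745;R=np.array([[np.cos(a),-np.sin(a)],[np.sin(a),np.cos(a)]])
e=R.T@(p-[522.6,-33.8]); print("carrier",e,robot.state()["force"])
if -25<e[0]<6: print(robot.hand_in())
E
```

```text
carrier [-0.0735059   2.62269534] [-5.5421839   0.38149882 16.69615134]
the job is handed in; nothing more can be done
None
```

The job is handed in: the key is fully down, and the carrier has come out about 30 mm and rests still against the other finger, flat and wholly on the channel. I touched nothing else on the table.

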